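# Load the viewing stage and hold the loupe in focus over the culture dish

## Robot

A 6-joint arm with a two-finger parallel gripper is mounted at the origin on the work surface; the furniture and walls round the work are solid. World frame = base frame: x ahead of the robot, y to its left, z up, the work surface at z = 0. Lengths are in mm, angles in degrees, forces in N, time in s.
With the tool pointing down it reaches from about 325 to 925 mm from the base axis. Payload 3.1 kg.
Tool frame: the origin (TCP) lies at the very end of the fingers, on their centre line; the grasp point (between the pads) lies grasp_offset behind it (grasp_offset is the distance from the TCP to the grasp point, in mm); z points along the fingers, y is the line along which they close (so a half turn about z gives the same grasp; the last joint's range is limited). The gripper opens to 85 mm and grips with 20 to 120 N. Pads are 22 mm wide; open, the fingers measure 114 mm over their backs; the gripper's body (76 mm by 85 mm) begins 54 mm behind the grasp point. The pads swing forward as they close: fully open they stand 13 mm farther back than shut.
Start: joints at [-81.658, 12.427, 92.441, -0, 75.132, -6.429], TCP at [159.367, -604.352, 231.3] pointing down, gripper open.
Joint ranges: [-157.48, 157.48], [-44.54, 120.13], [17.64, 146.25], [-64.5, 244.5], [7.68, 150.69], [-147.95, 147.95]. Speed limits (degrees/s): [159.86, 159.86, 180, 180, 180, 180].

## Interface

Orientations are given as [roll, pitch, yaw] about the fixed x, y, z axes, in that order (R = Rz(yaw) Ry(pitch) Rx(roll)).
In Python, from station import * gives the robot as it stands. Calls block until the motion is done:
- goto(position, orientation): joint-space move of the TCP to a pose.
- move_l(position, attitude=None, speed=150): straight line of the TCP; attitude=None keeps the orientation; speed is the mean speed in mm/s.
- move_j(angles): joint-space move.
- grip(opening, squeeze=None): finger opening in mm; squeeze is the grip in N (None keeps the last); returns when the fingers have stopped.
- wait(seconds).
- solve_ik(position, orientation): joint angles nearest the present ones, or None.
- get_obs(): the state.
- get_image(name): name is "scene" or "top"; returns the picture (480x640x3 uint8, red, green, blue); there is no depth.
- get_calibration(name): a dict with "fx", "fy", "cx", "cy" (pixels), "R" (3x3) and "t" (3): a world point X has camera coordinates R X + t. Camera axes: x right, y down, z forward; pixel columns grow to the right and rows downward; lengths in mm; the calibration is good to about 2 mm. A picture is of the moment at which its call begins. get_calibration takes no time and is no camera call.
A pose or a line that the arm cannot do raises Unreachable and nothing moves.
- sign_off(): hands the job in; it is judged then, once.
Trained networks look in the newest picture that a camera, given by its name, has taken for a name from the list of things; names that differ only in an ending like _2 or _b are one class to them, and where a whole thing is asked for, a point or a joint stands for the part that bears it (a point fixed in the world has none). Each returns a list of dicts, best first, with "score" (0 to 1); they miss things now and then, are a little off and sometimes report something else, mostly with a low value. They report only what shows in the picture. A call takes as long as a camera call.
- spot_in(name, camera): "extent" ([centre column, centre row, width, height] in pixels, round what is visible of it).
- regions_of(name, camera): "region" (480x640 bool, what is visible of it) and "extent" ([centre column, centre row, width, height] in pixels, round what is visible of it).
The state is a dict: "t": time; "joint_pos": joint angles; "qvel": joint speeds; "effort": joint torques, N m; "tcp_pos": TCP position; "ee_rot": TCP orientation; "wrist_force": force on the tool from outside, world axes, zero at the start; "moment": the same for the moment, N m; "grip_width": finger opening in mm; "grip_force": force on a finger pad.
Only numpy, scipy, OpenCV 4.12 (cv2) and the standard library are available. Lean on these libraries where they do the work, as an engineer would, in place of code of your own. Each camera call takes 0.05 s, during which the arm holds its last target. There are 200 camera calls.

## Task

Slide the blue carrier tray, with the petri dish riding in it, under the lips of the viewing stage until it is fully home against the rear stop, and let go of it. Then pick up the loupe by its handle and hold it level in the air, with its lens centred over the dish and at the height of the red collar on the stage's post, for reading the colonies. Finish while still holding the loupe there; leave the collar at its setting, keep the dish in the tray, and leave everything else where it stands.

Things in the scene. Friction and masses are not known exactly. Their poses are not given: they have to be found in the camera images.
- stage_home (a point): Viewing stage, fixed: the point on top of its 4 mm thick base plate where tray_seat's plan position lies when the tray is home. x = direction in which the tray slides in (away from the robot), y = left across the slot, z up. In this frame, mm: rear stop face at x = +42.5; two grey rails x = -45 to +45, 89 apart inside, with flared lead-ins at the mouth to x = -67 (105 apart there).
- focus_mark (a point): Centre of the red collar (20 mm diameter, 10 mm tall) on the gauge post; its height, 100 to 150 mm above the counter, differs from day to day and is the height for the middle of the lens (half-way through its thickness). It is held on the post by friction only (about 6 N) and must not be shifted.
- tray_seat (a point): Blue carrier tray (loose, 160 g), middle of its recess floor, 4 mm above its underside. x = the tray's leading direction, z up. Plate 84 x 84 mm and 8 mm thick around this point (leading edge at x = +42 mm), with a round recess 62 mm wide and 4 mm deep for the dish, and at the rear (x = -41 to -77 mm) a 60 mm wide tail that carries the grip fin.
- tray_grip (a point): Middle of the tray's upright white grip fin, 59 mm behind tray_seat and 32 mm above the tray's underside. The fin is 32 mm long (x), 12 mm thick (y) and 40 mm tall, its top 48 mm above the tray's underside: pinch it across its thickness from above. Axes as tray_seat.
- dish_mid (a point): Clear petri dish with cream-coloured colonies (58 mm diameter, 12 mm tall, 20 g, loose in the tray's recess), its centre, half-way up; z up.
- loupe_grip (a point): Loupe (loose, 90 g, lying flat on the counter): the point near its balance point to hold, on the middle of the black handle, 9 mm above its underside. x = from handle to lens, z = normal to the lens, up. The handle is 14 mm wide (y), 18 mm tall (z) and reaches 57 mm behind to 37 mm ahead of this point.
- loupe_lens (a point): Centre of the loupe's lens, half-way through its thickness, 77 mm ahead of loupe_grip at the same level; the dark round frame is 60 mm across and 14 mm tall. Axes as loupe_grip.
- loupe: The loupe as a whole, 170 mm long; origin on its underside, 22 mm ahead of loupe_grip.
- tray: The tray as a whole, origin on its underside below the recess.
- stage: The same stage as a whole, origin 4 mm below stage_home, same axes. Black lips over the rails: x = -35 to +45 mm, 77 mm apart, underside 14 mm and top 18 mm above the base plate, so the tray enters only from the front. Aluminium base plate 120 mm wide; ahead of the mouth it goes on to x = -105 mm as an apron. Gauge post 8 mm thick, 190 mm tall at x = +30, y = +72.5 mm.
- kit_box: Bystander: carton 100 x 140 x 62 mm; origin under its middle, as for all bystanders.
- slide_box: Bystander: small carton 60 x 85 x 34 mm.
- stapler: Bystander: red stapler 118 x 32 x 46 mm.
- solvent: Bystander: amber bottle, 60 mm diameter, 118 mm tall.
- reagent: Bystander: white bottle with green cap 48 x 56 x 88 mm.
- strips: Bystander: upright white and green carton 62 x 62 x 105 mm.
- timer1: Bystander: white digital timer 62 x 62 x 18 mm, lying on the large carton.

How it is judged (in metres and radians):
On the way, in this order (a step that is already met when the one before it is completed fails the run):
1. the tray is fully home in the stage with the dish in it, and the gripper has let go of it (x of tray_seat in the frame of stage_home above -0.005 m and y of tray_seat in the frame of stage_home between -0.005 and 0.005 m and z of tray_seat in the frame of stage_home below 0.008 m and angle between the x axis of tray_seat and the x axis of stage_home, either way round below 0.12 rad and horizontal distance between dish_mid and tray_seat below 0.005 m and z of dish_mid in the frame of tray_seat below 0.01 m and angle between dish_mid's own z axis and vertical below 0.1 rad and contact force between the fingers and tray below 0.1 N and height (world z) of loupe_lens below 0.04 m), for 0.2 s.
2. the loupe is lifted off the counter (height (world z) of loupe_lens above 0.06 m and contact force between the fingers and loupe above 0.5 N), for 0.2 s.
At the end, for the whole second after the job is handed in: Tray home (within 5 mm of the stop and the middle, flat, straight within 0.12 rad), dish seated in it. Gripper still holds the loupe at rest, touching neither stage nor tray: lens centre within 12 mm sideways of the dish's centre and 7 mm of the collar's height, level within 0.12 rad (x of tray_seat in the frame of stage_home above -0.005 m and y of tray_seat in the frame of stage_home between -0.005 and 0.005 m and z of tray_seat in the frame of stage_home below 0.008 m and angle between the x axis of tray_seat and the x axis of stage_home, either way round below 0.12 rad and horizontal distance between dish_mid and tray_seat below 0.005 m and z of dish_mid in the frame of tray_seat below 0.01 m and angle between dish_mid's own z axis and vertical below 0.1 rad and horizontal distance between loupe_lens and dish_mid below 0.012 m and z of loupe_lens in the frame of focus_mark between -0.007 and 0.007 m and angle between loupe_lens's own z axis and vertical below 0.12 rad and contact force between the fingers and loupe above 0.5 N and contact force between loupe and stage below 0.05 N and contact force between loupe and tray below 0.05 N and linear speed of each of loupe, tray below 0.02 m/s); the arm keeps its last pose, push and grip.
It fails at once if the red collar is shifted by more than 5 mm (distance of focus_mark from where it was at the start of the episode above 0.005 m).
It fails at once if the dish is tipped or comes out of the tray (angle between dish_mid's own z axis and vertical above 0.4 rad or horizontal distance between dish_mid and tray_seat above 0.02 m).
It fails at once if a bystander is moved by more than 25 mm (distance of any of kit_box, slide_box, stapler, solvent, reagent, strips, timer1 from where it was at the start of the episode above 0.025 m).
It also fails if it takes over 70 s, if anything falls off the work surface, if the arm or the gripper's body presses on something with over 40 N, if the wrist force passes 120 N, or if a joint passes its speed limit or range.

## Working session

There is one attempt and no reset: what is moved stays moved. The work goes in short steps, each a Python script; the robot and the scene stay as the last script left them, time stands still between calls to the robot, and variables do not carry over. Pictures are saved under pics/ and viewed, at most 10 in all, crops included, and the job is handed in when it is done.

```bash
mkdir -p pics; ls; python3 - <<'E'
from station import *
import cv2, numpy as np
o=get_obs(); print({k:(np.round(v,2).tolist() if not isinstance(v,(int,float)) else v) for k,v in o.items()})
try: print('grasp_offset',grasp_offset)
except Exception as e: print(e)
for c in ("scene","top"):
    im=get_image(c); cv2.imwrite(f"pics/{c}0.png",im[:,:,::-1]); k=get_calibration(c)
    print(c,k['fx'],k['fy'],k['cx'],k['cy'],np.round(k['R'],4).tolist(),np.round(k['t'],1).tolist())
    for n in "stage_home focus_mark tray_seat tray_grip dish_mid loupe_grip loupe_lens loupe tray stage kit_box slide_box stapler solvent reagent strips timer1".split():
        r=spot_in(n,c); print(n,[(round(d['score'],2),np.round(d['extent'],1).tolist()) for d in r[:2]])
E
```

```text
pics
{'t': 0.0, 'joint_pos': [-81.66, 12.48, 92.53, -0.0, 75.13, -6.43], 'qvel': [0.02, 0.09, -0.03, 0.06, -0.06, -0.05], 'effort': [-0.0, -39.68, -30.39, -0.0, 0.01, 0.0], 'tcp_pos': [159.25, -603.51, 229.97], 'ee_rot': [-179.86, -0.02, 14.77], 'wrist_force': [0.54, -0.64, 0.37], 'moment': [-0.01, 0.02, 0.01], 'grip_force': 0.0, 'grip_width': 85.32633985856192}
grasp_offset 18.700000000000003
scene 559.819896570454 559.819896570454 322.52746699750287 236.6164329373904 [[-0.3386, -0.9409, -0.0094], [-0.8131, 0.2976, -0.5004], [0.4736, -0.1618, -0.8657]] [229.4, 417.0, 1403.5]
stage_home [(0.94, [355.9, 210.9, 59.8, 63.0])]
focus_mark [(0.63, [330.6, 191.4, 6.4, 6.6]), (0.37, [356.4, 212.8, 64.9, 68.7])]
tray_seat [(0.67, [262.2, 288.2, 43.5, 44.1])]
tray_grip [(0.95, [262.6, 289.0, 50.8, 45.7]), (0.28, [211.4, 342.2, 39.5, 39.1])]
dish_mid [(0.69, [260.9, 285.6, 21.1, 23.3])]
loupe_grip []
loupe_lens [(0.44, [356.4, 212.2, 65.1, 69.2])]
loupe []
tray [(0.86, [263.8, 285.8, 45.6, 45.4])]
stage [(0.64, [355.9, 210.9, 61.5, 71.0]), (0.47, [330.7, 191.6, 5.2, 4.8])]
kit_box [(0.55, [184.
[... 731 characters left out ...]
2.9, 26.6, 26.1])]
loupe_grip [(0.75, [462.9, 265.1, 29.2, 68.5])]
loupe_lens [(0.57, [461.6, 264.7, 30.5, 66.8])]
loupe [(0.91, [464.7, 264.9, 24.0, 71.9])]
tray [(0.94, [231.4, 264.4, 46.1, 59.9])]
stage [(0.81, [365.4, 215.8, 71.3, 71.5])]
kit_box [(0.76, [151.9, 192.1, 66.1, 71.0]), (0.49, [228.9, 264.5, 53.1, 55.2])]
slide_box [(0.59, [158.8, 311.2, 40.9, 48.8])]
stapler [(0.87, [159.8, 256.8, 39.1, 42.1])]
solvent [(0.77, [439.4, 188.6, 28.8, 28.1]), (0.22, [218.8, 186.4, 37.8, 34.8])]
reagent [(0.92, [480.6, 191.8, 28.9, 26.5]), (0.35, [439.9, 186.8, 31.1, 28.0])]
strips [(0.57, [221.9, 185.8, 37.9, 36.2]), (0.35, [439.9, 188.1, 30.4, 31.1])]
timer1 [(0.9, [152.4, 199.2, 28.5, 31.7])]
```

```bash
python3 - <<'E'
import cv2
a=cv2.imread('pics/top0.png')[155:345,125:510]; cv2.imwrite('pics/top0c.png',cv2.resize(a,(770,380),interpolation=cv2.INTER_CUBIC))
b=cv2.imread('pics/scene0.png')[140:380,165:485]; cv2.imwrite('pics/scene0c.png',cv2.resize(b,(800,600),interpolation=cv2.INTER_CUBIC))
E
```

```text
(no output)
```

View pics/top0c.png

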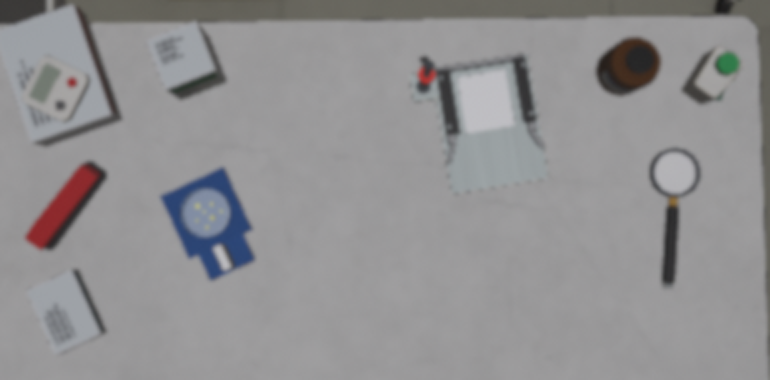

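View pics/scene0c.png

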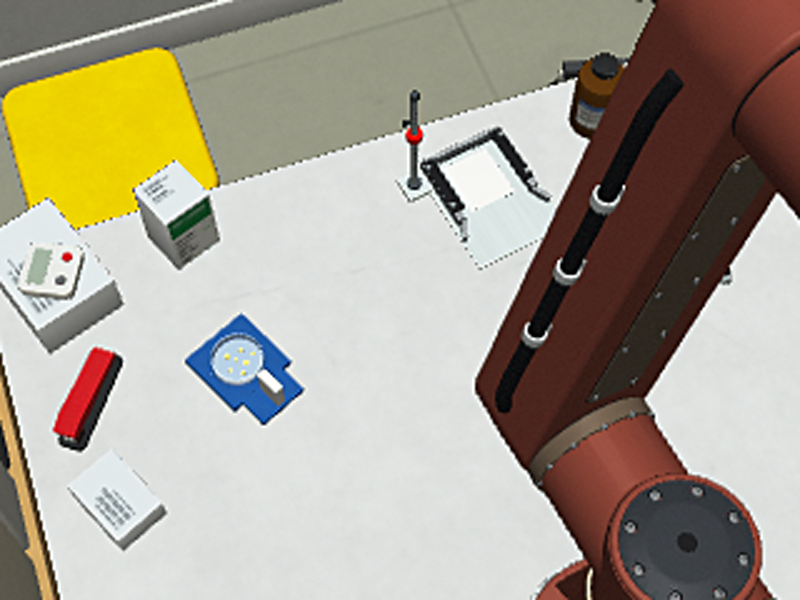

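```bash
cat > h.py <<'E'
from station import *
import numpy as np, cv2
from scipy.optimize import minimize
CAL={c:get_calibration(c) for c in("scene","top")}
def proj(c,X):
    k=CAL[c]; p=np.atleast_2d(X)@np.array(k['R']).T+np.array(k['t'])
    return np.c_[k['fx']*p[:,0]/p[:,2]+k['cx'],k['fy']*p[:,1]/p[:,2]+k['cy']]
def ray(c,uv):
    k=CAL[c]; R=np.array(k['R']); o=-R.T@np.array(k['t'])
    return o,R.T@np.array([(uv[0]-k['cx'])/k['fx'],(uv[1]-k['cy'])/k['fy'],1])
def at_z(c,uv,z):
    o,d=ray(c,uv); return o+d*(z-o[2])/d[2]
def tri(u1,u2):
    (a,d),(b,e)=ray("scene",u1),ray("top",u2)
    s=np.linalg.lstsq(np.c_[d,-e],b-a,rcond=None)[0]; p,q=a+s[0]*d,b+s[1]*e
    return (p+q)/2,np.linalg.norm(p-q)
def box(x0,x1,y0,y1,z0,z1): return np.array([[x,y,z] for x in(x0,x1) for y in(y0,y1) for z in(z0,z1)],float)
def cyl(x,y,r,z0,z1):
    a=np.linspace(0,2*np.pi,24); return np.array([[x+r*np.cos(t),y+r*np.sin(t),z] for t in a for z in(z0,z1)])
def place(P,q):
    c,s=np.cos(q[2]),np.sin(q[2]); return np.c_[q[0]+c*P[:,0]-s*P[:,1],q[1]+s*P[:,0]+c*P[:,1],P[:,2]]
TRAY=[box(-42,42,-42,42,0,8),box(-77,-41,-30,30,0,8),box(-75,-43,-6,6,8,48)]
STAGE=[box(-105,50,-60,60,0,4),box(-45,50,-52,-44,0,22),box(-45,50,44,52,0,22),box(20,40,60,84,0,4)]
LOUPE=[box(-79,15,-7,7,0,18),cyl(55,0,30,2,16),box(15,27,-3,3,6,12)]
S=4
def sil(c,M,q):
    m=np.zeros((480*S,640*S),np.uint8)
    for P in M: cv2.fillConvexPoly(m,cv2.convexHull(np.round((proj(c,place(P,q))+.5)*S-.5).astype(np.int32)),255)
    return cv2.resize(m,(640,480),interpolation=cv2.INTER_AREA)/255.
def fit(M,masks,q0):
    G={c:cv2.GaussianBlur(m.astype(np.float32),(0,0),1.5) for c,m in masks.items()}
    f=lambda q:sum(((cv2.GaussianBlur(sil(c,M,q).astype(np.float32),(0,0),1.5)-g)**2).sum() for c,g in G.items())
    q0=np.array(q0,float)
    r=minimize(f,q0,method='Nelder-Mead',options=dict(initial_simplex=[q0,q0+[12,0,0],q0+[0,12,0],q0+[0,0,.2]],xatol=.02,fatol=.01,maxiter=150))
    return r.x,r.fun
def outline(im,c,M,q):
    m=(sil(c,M,q)>.5).astype(np.uint8)
    big=cv2.resize(im,None,fx=3,fy=3,interpolation=cv2.INTER_CUBIC); mb=cv2.resize(m,(1920,1440),interpolation=cv2.INTER_LINEAR)
    cv2.drawContours(big,cv2.findContours(mb,cv2.RETR_EXTERNAL,cv2.CHAIN_APPROX_NONE)[0],-1,(0,255,0),1); return big
E
python3 - <<'E'
from h import *
im={c:get_image(c) for c in CAL}
blue={}
for c in CAL:
    h=cv2.cvtColor(im[c],cv2.COLOR_RGB2HSV)
    blue[c]=(abs(h[...,0].astype(int)-110)<15)&(h[...,1]>110)
    red=((h[...,0]<8)|(h[...,0]>172))&(h[...,1]>140)
    n,l,st,ce=cv2.connectedComponentsWithStats(red.astype(np.uint8)); 
    x0={'scene':(330.6,193.5),'top':(337.5,191.5)}[c]
    i=1+np.argmin(np.hypot(*(ce[1:]-x0).T)); print(c,'red',ce[i],st[i]); 
    if c=='scene':u1=ce[i]
    else: u2=ce[i]
print('collar',tri(u1,u2))
def net(n,c):
    r=regions_of(n,c); print(n,c,[(round(d['score'],2),np.round(d['extent']).tolist()) for d in r]); return r[0]['region'] if r else None
# fill blue: dish and fin -> use hull-free closing
for c in blue:
    n=net('tray',c); blue[c]=blue[c]|((n if n is not None else False)); 
qt=fit(TRAY,blue,[*at_z('top',(228,263),4)[:2],np.arctan2(.4,1)]); print('tray',qt)
sm={c:net('stage',c) for c in CAL}
qs=fit(STAGE,sm,[*at_z('top',(367,205),4)[:2],.15]); print('stage',qs)
for c in CAL: print(c,fit(STAGE,{c:sm[c]},qs[0]), fit(TRAY,{c:blue[c]},qt[0]))
lm={'top':net('loupe','top')}
ql=fit(LOUPE,lm,[*at_z('top',(460.5,262),9)[:2],0]); print('loupe(grip)',ql)
np.save('q.npy',[qt[0],qs[0],ql[0]])
a=outline(im['top'],'top',STAGE,qs[0]); b=outline(im['top'],'top',TRAY,qt[0]);d=outline(im['top'],'top',LOUPE,ql[0]);e=outline(im['scene'],'scene',STAGE,qs[0]);f=outline(im['scene'],'scene',TRAY,qt[0])
cr=lambda a,u,v:a[int(v*3)-140:int(v*3)+140,int(u*3)-130:int(u*3)+130]
t=np.vstack([np.hstack([cr(a,365,212),cr(b,230,265),cr(d,462,262)]),np.hstack([cr(e,350,215),cr(f,263,287),cr(e,350,215)*0])])
cv2.imwrite('pics/fit.png',t[:,:,::-1])
E
```

```text
scene red [330.19354839 194.25806452] [327 191   7   7  31]
top red [337.75 193.25] [335 190   7   7  28]
collar (array([591.9083317 ,   6.45852856, 114.91250697]), np.float64(0.2823823971730768))
tray scene [(0.88, [262.0, 287.0, 46.0, 45.0]), (0.47, [357.0, 210.0, 60.0, 60.0]), (0.26, [186.0, 252.0, 61.0, 60.0])]
tray top [(0.98, [230.0, 267.0, 47.0, 55.0])]
tray (array([4.45460924e+02, 2.70350177e+02, 4.17632423e-01]), np.float64(1790.73193359375))
stage scene [(0.84, [355.0, 212.0, 64.0, 72.0]), (0.27, [403.0, 175.0, 21.0, 31.0])]
stage top [(0.86, [367.0, 215.0, 71.0, 68.0]), (0.26, [337.0, 189.0, 7.0, 12.0])]
stage (array([ 5.78368127e+02, -6.98656398e+01,  1.62662084e-01]), np.float64(173.89105224609375))
scene (array([ 5.81940413e+02, -6.88228644e+01,  1.78095256e-01]), np.float64(95.44985961914062)) (array([4.46492083e+02, 2.70247691e+02, 4.24471139e-01]), np.float64(676.6088256835938))
top (array([ 5.77230739e+02, -7.04936584e+01,  1.60200913e-01]), np.float64(61.21967315673828)) (array([4.45346886e+02, 2.70396904e+02, 4.16093873e-01]), np.float64(1112.936767578125))
loupe top [(0.74, [464.0, 264.0, 24.0, 69.0])]
loupe(grip) (array([ 4.32547372e+02, -2.93705086e+02, -8.45953214e-02]), np.float64(10.557286262512207))
```

View pics/fit.png

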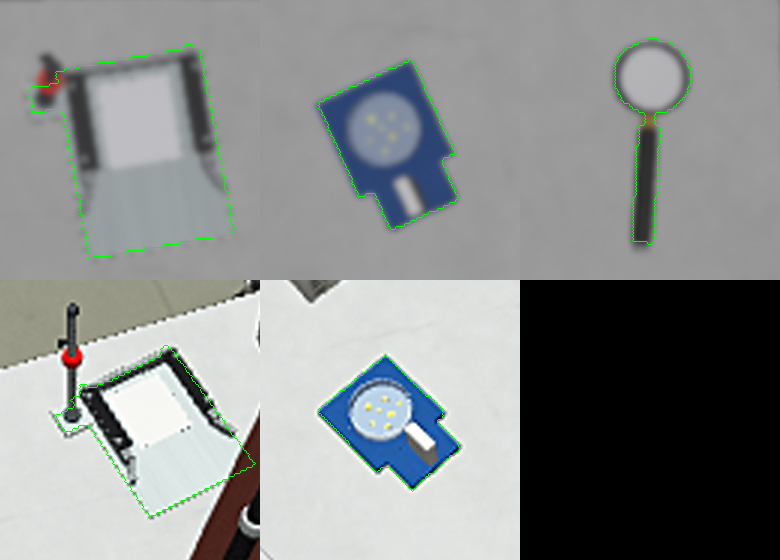

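```bash
cat >> h.py <<'E'
QT,QS,QL=np.load('q.npy') if __import__('os').path.exists('q.npy') else (None,)*3
def W(q,x,y=0): return place(np.array([[x,y,0.]]),q)[0,:2]
def st(tag=''):
    o=get_obs(); print(tag,'t%.1f'%o['t'],'tcp',np.round(o['tcp_pos'],1),'rot',np.round(o['ee_rot'],1),'F',np.round(o['wrist_force'],1),'M',np.round(o['moment'],2),'w%.1f gf%.1f'%(o['grip_width'],o['grip_force'])); return o
def L(xy,z,yaw=None,speed=150): move_l([float(xy[0]),float(xy[1]),float(z)],None if yaw is None else [180,0,float(yaw)],speed)
E
python3 - <<'E'
from h import *
grip(40,60)
goto([400,-60,320],[180,0,5]); st()
y=np.degrees(QT[2]); g=W(QT,-59); print(g,y)
goto([g[0],g[1],120],[180,0,y]); st('above')
L(g,16,speed=80); st('down')
grip(0,60); st('gripped')
for c in CAL: cv2.imwrite(f'pics/{c}1.png',get_image(c)[:,:,::-1])
E
```

```text
t4.8 tcp [400.1 -60.6 319.9] rot [180.    0.    4.9] F [-0.2  0.2  1.3] M [-0.   -0.01  0.01] w39.9 gf0.0
[391.53186882 246.41992386] 23.928575207518776
above t6.2 tcp [392.7 246.1 120.8] rot [ 1.80e+02 -1.00e-01  2.39e+01] F [-0.1 -0.3  1.2] M [-0.02  0.01 -0.03] w39.5 gf0.0
down t7.6 tcp [392.1 246.7  16.6] rot [-1.80e+02 -1.00e-01  2.39e+01] F [ 0.2 -0.6 -0. ] M [-0.03  0.02  0.03] w40.1 gf0.0
gripped t8.0 tcp [392.1 246.8  16.6] rot [-1.80e+02 -1.00e-01  2.39e+01] F [-0.5  0.2  2.5] M [0.05 0.08 0.01] w11.3 gf59.2
```

```bash
python3 - <<'E'
from h import *
o=st(); L(o['tcp_pos'][:2],32,speed=30); st('lift')
y=np.degrees(QS[2]); p=W(QS,-135-59); print(p,y)
L(p,32,y,speed=100); wait(.3); st('mouth')
im={c:get_image(c) for c in CAL}
T=[P+[0,0,12] for P in TRAY]
q=[*W(QS,-135),QS[2]]
a=[outline(im[c],c,T,q) for c in CAL]
ce={c:proj(c,[[*W(QS,-70),10]])[0] for c in CAL}
t=np.hstack([A[int(ce[c][1]*3)-200:int(ce[c][1]*3)+200,int(ce[c][0]*3)-200:int(ce[c][0]*3)+200] for A,c in zip(a,CAL)])
cv2.imwrite('pics/mouth.png',t[:,:,::-1])
E
```

```text
t8.1 tcp [392.1 246.8  16.6] rot [-1.80e+02 -1.00e-01  2.39e+01] F [-0.3 -0.1  4.7] M [0.07 0.08 0.03] w11.1 gf59.2
lift t8.8 tcp [392.1 246.7  32. ] rot [180.    0.   23.9] F [ 0.9  0.4 -1.2] M [-0.04  0.08  0.01] w11.2 gf58.6
[ 386.92899182 -101.28310958] 9.319850889292379
mouth t12.7 tcp [ 386.9 -101.2   32. ] rot [-180.     0.     9.3] F [ 0.2  0.6 -2.2] M [ 0.03  0.08 -0.03] w11.5 gf58.5
```

View pics/mouth.png

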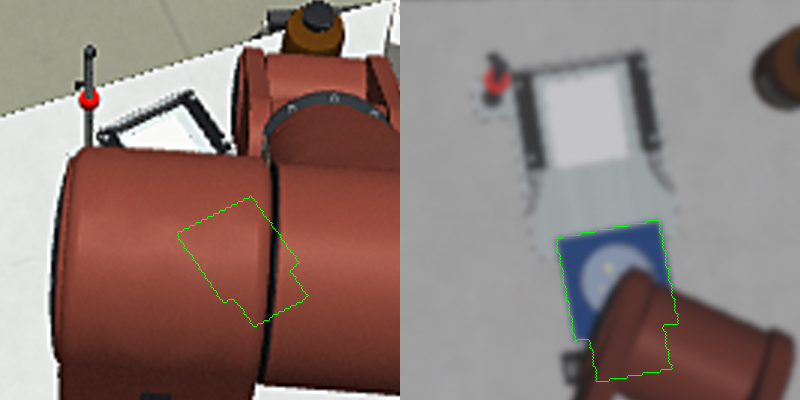

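```bash
python3 - <<'E'
from h import *
c,s=np.cos(QS[2]),np.sin(QS[2])
def loc():
    o=get_obs(); f=o['wrist_force']; d=o['tcp_pos'][:2]-QS[:2]
    return np.array([c*d[0]+s*d[1]+59,-s*d[0]+c*d[1]]),np.array([c*f[0]+s*f[1],-s*f[0]+c*f[1],f[2]]),o['moment']
L(W(QS,-135-59),22.5,speed=40); st('low')
yo=0
for x in [-115,-95,-80,-65,-55,-45,-35,-25,-15,-8]:
    L(W(QS,x-59,yo),22.5,speed=60); p,f,m=loc(); print(x,np.round(p,1),'F',np.round(f,1),'M',np.round(m,2),yo)
    if abs(f[0])>15 or abs(f[1])>15: print('stop'); break
st()
E
```

```text
low t13.2 tcp [ 386.4 -101.    21.9] rot [-1.8e+02  1.0e-01  9.3e+00] F [ 0.7  0.5 -1.6] M [-0.03  0.06  0.05] w11.2 gf58.5
-115 [-114.5   -0. ] F [-1.1  0.6 -2.6] M [-0.01  0.07  0.  ] 0
-95 [-94.7  -0. ] F [ 0.1  0.2 -2.7] M [-0.01  0.1  -0.03] 0
-80 [-79.5  -0.1] F [-0.2 -0.4 -2.1] M [-0.05  0.08 -0.  ] 0
-65 [-64.5  -0.1] F [ 0.2 -0.6 -2.2] M [-0.03  0.1  -0.04] 0
-55 [-54.4  -0.2] F [ 0.   0.8 -2.1] M [-0.01  0.07  0.05] 0
-45 [-44.4  -0.2] F [-0.4 -0.1 -2. ] M [ 0.01  0.05 -0.  ] 0
-35 [-34.4  -0.2] F [ 0.1  0.1 -2.2] M [0.01 0.05 0.  ] 0
-25 [-24.4  -0.1] F [ 0.5  1.1 -2.2] M [-0.01  0.05  0.02] 0
-15 [-14.4  -0.2] F [-0.  -0.1 -2.3] M [-0.04  0.06  0.01] 0
-8 [-7.5 -0.1] F [-0.3  0.2 -3.5] M [-0.02  0.07  0.02] 0
 t16.8 tcp [512.8 -80.7  22.6] rot [180.   -0.    9.3] F [-0.3  0.1 -3.5] M [-0.02  0.07  0.02] w11.1 gf58.5
```

```bash
python3 - <<'E'
from h import *
c,s=np.cos(QS[2]),np.sin(QS[2])
def loc():
    o=get_obs(); f=o['wrist_force']; d=o['tcp_pos'][:2]-QS[:2]
    return np.array([c*d[0]+s*d[1]+59,-s*d[0]+c*d[1]]),np.array([c*f[0]+s*f[1],-s*f[0]+c*f[1],f[2]]),o
for z in (21.6,20.9,20.3):
    L(W(QS,-8-59),z,speed=15); p,f,o=loc(); print(z,np.round(f,1))
    if f[2]>2: break
for x in np.arange(-7,9,1.):
    L(W(QS,x-59),z,speed=15); p,f,o=loc(); print(x,np.round(p,1),np.round(f,1))
    if f[0]<-8: break
wait(.2); st('home')
grip(28); wait(.2); st('released')
im={c:get_image(c) for c in CAL}
np.save('x.npy',p)
p=get_obs()['tcp_pos'][:2]; L(p,130,speed=120)
q=p-59*0+0; 
L(W(QS,-190),200,speed=200); st('away')
im={c:get_image(c) for c in CAL}
ce={c:proj(c,[[*W(QS,-30),10]])[0] for c in CAL}
t=np.hstack([cv2.resize(im[c],None,fx=4,fy=4,interpolation=cv2.INTER_CUBIC)[int(ce[c][1]*4)-200:int(ce[c][1]*4)+200,int(ce[c][0]*4)-200:int(ce[c][0]*4)+200] for c in CAL])
cv2.imwrite('pics/home.png',t[:,:,::-1])
E
```

```text
21.6 [ 0.1 -0.1 -2.7]
20.9 [ 0.4  0.3 -2.2]
20.3 [-1.1  0.2  1.5]
-7.0 [-6.9 -0.2] [-2.7 -0.6  3.8]
-6.0 [-6.1 -0.1] [-3.3 -1.   5.5]
-5.0 [-5.1 -0.2] [-3.3 -0.1  5.3]
-4.0 [-4.1 -0.2] [-4.  -0.6  6. ]
-3.0 [-3.1 -0.1] [-4.1 -0.5  5. ]
-2.0 [-2.1 -0.1] [-3.   0.1  5.8]
-1.0 [-1.3 -0.1] [-4.7 -0.4  6.2]
0.0 [-1.4 -0.1] [-7.7 -0.1  8.5]
1.0 [-1.4 -0.1] [-10.8  -0.8  11. ]
home t20.0 tcp [518.8 -79.7  20.6] rot [-180.     0.3    9.4] F [-10.   -2.6  12. ] M [-0.3   1.16  0.04] w10.6 gf60.5
released t20.5 tcp [521.3 -79.2  20.2] rot [-180.    -0.     9.3] F [-0.1 -0.2  0.2] M [-0.   -0.04  0.05] w28.2 gf0.0
away t22.6 tcp [ 391.  -100.6  199.6] rot [-180.     0.     9.3] F [-0.2 -0.2 -0.2] M [ 0.04  0.01 -0.01] w27.9 gf0.0
```

View pics/home.png

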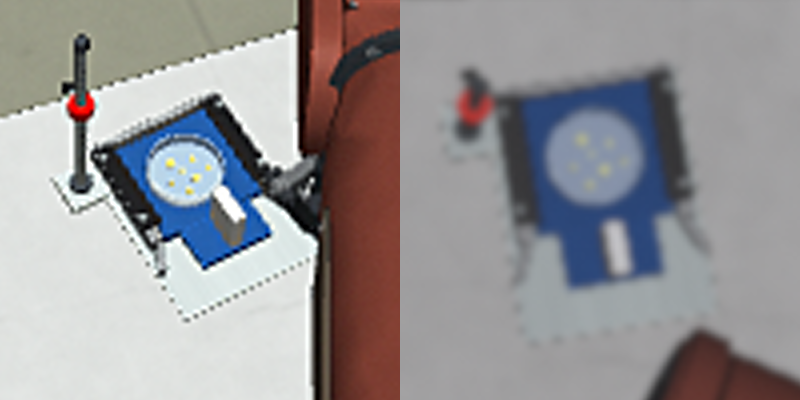

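```bash
python3 - <<'E'
from h import *
im=get_image('top'); g=cv2.cvtColor(im,cv2.COLOR_RGB2GRAY)
u0,v0=440,220; sub=g[v0:v0+90,u0:u0+50]; big=cv2.resize(sub,None,fx=8,fy=8,interpolation=cv2.INTER_CUBIC)
print(np.median(sub),sub.min())
m=(big<105).astype(np.uint8); n,l,s,ce=cv2.connectedComponentsWithStats(m); 
for i in range(1,n):
    if s[i,4]>500: 
        pts=np.argwhere(l==i)[:,::-1]/8.+[u0-.4375,v0-.4375]; r=cv2.minAreaRect(pts.astype(np.float32)); (cu,cv_),rad=cv2.minEnclosingCircle(pts.astype(np.float32)); bp=cv2.boxPoints(r)
        print(i,s[i,4],r, 'circle',cu,cv_,rad,at_z('top',(cu,cv_),9),'rect c',at_z('top',r[0],16),[np.round(at_z('top',b,17),1).tolist() for b in bp])
d={}
for c in CAL:
    img=get_image(c); r=regions_of('dish_mid',c); print(c,[(x['score'],np.round(x['extent'],1)) for x in r])
    if r:
        ys,xs=np.nonzero(r[0]['region']); d[c]=[xs.mean(),ys.mean()]; print(d[c],at_z(c,d[c],14))
if len(d)==2: print(tri(d['scene'],d['top']))
h=cv2.cvtColor(get_image('scene'),cv2.COLOR_RGB2HSV); red=(((h[...,0]<8)|(h[...,0]>172))&(h[...,1]>140)); ys,xs=np.nonzero(red[180:210,318:342]); print('red',xs.mean()+318,ys.mean()+180,xs.min()+318,xs.max()+318,ys.min()+180,ys.max()+180)
E
```

```text
158.0 37
2 2517 ((454.5869445800781, 244.2920684814453), (22.835947036743164, 8.603056907653809), 67.30620574951172) circle 458.125 242.8125 11.420511245727539 [ 481.49644532 -288.19842364    9.        ] rect c [ 477.67765382 -277.90133224   16.        ] [[499.3, -258.0, 17.0], [507.1, -277.4, 17.0], [456.0, -297.3, 17.0], [448.2, -278.0, 17.0]]
4 621 ((473.0668029785156, 239.91006469726562), (11.19444751739502, 1.904836654663086), 84.1604995727539) circle 472.1875 240.0 5.597602367401123 [ 487.9140042  -322.57279476    9.        ] rect c [ 487.72928784 -322.89796485   16.        ] [[501.0, -319.3, 17.0], [501.4, -323.9, 17.0], [474.4, -325.9, 17.0], [474.0, -321.3, 17.0]]
6 52395 ((451.6875, 282.8124694824219), (24.249996185302734, 53.24999237060547), 0.0) circle 450.625 283.0 28.658784866333008 [ 384.43535995 -267.47669639    9.        ] rect c [ 384.96914042 -268.50106354   16.        ] [[321.7, -237.5, 17.0], [449.4, -240.7, 17.0], [448.6, -299.2, 17.0], [320.9, -295.8, 17.0]]
scene [(0.78, array([356.7, 212.2,  19. ,  22.4]))]
[np.float64(356.5647482014389), np.float64(209.53956834532374)] [577.51663065 -72.50649086  14.        ]
top [(0.57, array([368. , 207. ,  26.8,  25.8])), (0.37, array([439.4, 188.6,  29.5,  30.1]))]
[np.float64(368.39449541284404), np.float64(204.60091743119267)] [576.77885541 -71.44847708  14.        ]
(array([576.40728299, -71.59112467,  16.10876772]), np.float64(0.7056509730661618))
red 330.15625 194.1875 327 333 191 197
```

```bash
python3 - <<'E'
from h import *
im=cv2.imread('pics/top0.png'); g=cv2.cvtColor(im,cv2.COLOR_BGR2GRAY)
u0,v0=440,220; big=cv2.resize(g[v0:v0+90,u0:u0+50],None,fx=8,fy=8,interpolation=cv2.INTER_CUBIC)
n,l,s,ce=cv2.connectedComponentsWithStats((big<105).astype(np.uint8))
for i in range(1,n):
    if s[i,4]>500:
        pts=(np.argwhere(l==i)[:,::-1]/8.+[u0-.4375,v0-.4375]).astype(np.float32); r=cv2.minAreaRect(pts); (a,b),rad=cv2.minEnclosingCircle(pts); bp=cv2.boxPoints(r)
        print(i,s[i,4],np.round(r[1],1),r[2],'circle',a,b,rad,at_z('top',(a,b),9),'rect c',at_z('top',r[0],14),[np.round(at_z('top',x,14),1).tolist() for x in bp])
print(W(QL,77),QL)
E
```

```text
1 1669 [20.5  6.8] 80.77011108398438 circle 467.8125 240.0625 10.275221824645996 [ 487.89279182 -311.92963864    9.        ] rect c [ 488.69919799 -317.86105904   14.        ] [[512.1, -306.4, 14.0], [514.6, -322.7, 14.0], [465.3, -329.3, 14.0], [462.9, -313.1, 14.0]]
2 3079 [23.5  9.3] 69.25840759277344 circle 458.1875 242.6875 11.745445251464844 [ 481.79840132 -288.3583518     9.        ] rect c [ 478.52302556 -278.8369437    14.        ] [[501.4, -258.8, 14.0], [509.1, -280.1, 14.0], [455.7, -298.9, 14.0], [448.0, -277.5, 14.0]]
3 16675 [ 6.8 41.2] 3.4946389198303223 circle 459.0 276.5 20.62187957763672 [ 399.86247833 -288.16581799    9.        ] rect c [ 399.7514705  -288.91304307   14.        ] [[351.0, -276.4, 14.0], [449.9, -285.1, 14.0], [448.7, -301.5, 14.0], [349.8, -292.7, 14.0]]
[ 509.27201617 -300.21115936] [ 4.32547372e+02 -2.93705086e+02 -8.45953214e-02]
```

```bash
python3 - <<'E'
from h import *
y=-5.3; g=np.array([410.3,-290.7])
grip(36,50); goto([*g,130],[180,0,y]); st('above')
L(g,12,speed=100); o=st(); L(g,2.0,speed=15); st('down')
grip(0,50); st('gripped')
L(g,40,speed=40); wait(.2); st('lift')
L(g,200,speed=150); wait(.2); st('high')
# level to dish offset: lens 77 ahead; approach pose at z 200, yaw = stage yaw
E
```

```text
above t24.1 tcp [ 410.2 -289.9  130. ] rot [-179.9    0.    -5.3] F [0.7 0.8 0.4] M [-0.08 -0.02  0.01] w35.7 gf0.0
 t25.4 tcp [ 410.9 -291.2   12.7] rot [ 1.799e+02 -1.000e-01 -5.300e+00] F [ 0.1 -0.1 -0.4] M [-0.04  0.01  0.02] w36.3 gf0.0
down t26.2 tcp [ 410.3 -290.7    2. ] rot [-180.     0.    -5.3] F [ 1.  -0.9  0.2] M [-0.03 -0.03 -0.02] w36.0 gf0.0
gripped t26.5 tcp [ 410.6 -290.9    2.3] rot [180.   -0.   -5.3] F [-0.4 -0.1  1.2] M [ 0.01  0.05 -0.01] w12.7 gf51.9
lift t27.8 tcp [ 410.1 -290.6   39.7] rot [-180.     0.    -5.3] F [ 0.1  0.  -0.9] M [-0.02 -0.02 -0.02] w12.5 gf51.6
high t29.2 tcp [ 409.8 -290.3  198.9] rot [-1.799e+02  1.000e-01 -5.300e+00] F [ 0.8 -0.6  0.3] M [-0.03 -0.   -0.03] w12.8 gf51.6
```

```bash
python3 - <<'E'
from h import *
from scipy.optimize import minimize_scalar
for X in (592,594.5,596.5):
    f=lambda z:np.sum((proj('scene',[[X,6.2,z]])[0]-[330.15,194.2])**2)+np.sum((proj('top',[[X,6.2,z]])[0]-[337.75,193.25])**2)
    r=minimize_scalar(f,bounds=(90,160),method='bounded'); print(X,r.x,r.fun,proj('scene',[[X,6.2,r.x]])[0],proj('top',[[X,6.2,r.x]])[0])
y=9.3; p=np.array([577-77*np.cos(np.radians(y)),-71-77*np.sin(np.radians(y))])
L(p,199,y,speed=120); L(p,108.5,y,speed=80); wait(.3); st('over')
im={c:get_image(c) for c in CAL}
for c in CAL:
    for n in('loupe','loupe_lens'): print(c,n,[(round(d['score'],2),np.round(d['extent'],1).tolist()) for d in spot_in(n,c)[:2]])
    print('pred lens',proj(c,[[577,-71,115]])[0],'dish',proj(c,[[577,-71,14]])[0])
    cv2.imwrite(f'pics/{c}L.png',im[c][:,:,::-1])
ce={c:proj(c,[[560,-60,90]])[0] for c in CAL}
t=np.hstack([cv2.resize(im[c],None,fx=5,fy=5,interpolation=cv2.INTER_CUBIC)[int(ce[c][1]*5)-250:int(ce[c][1]*5)+250,int(ce[c][0]*5)-200:int(ce[c][0]*5)+200] for c in CAL])
cv2.imwrite('pics/over.png',t[:,:,::-1]); print(ce)
E
```

```text
592 114.84030930473939 0.03523306044661678 [330.31799969 194.22268955] [337.80422341 193.19038314]
594.5 110.21737603462462 0.8657018433929895 [330.00954508 194.46000308] [337.71560049 192.36841658]
596.5 106.50066755842465 2.7176330592987124 [329.76421594 194.65238947] [337.64485596 191.71602079]
over t32.9 tcp [501.2 -83.5 108.8] rot [180.   -0.    9.3] F [-0.2 -0.2 -1.2] M [0.02 0.   0.07] w12.8 gf51.6
scene loupe [(0.67, [355.1, 190.3, 12.5, 16.0]), (0.2, [185.6, 246.9, 31.1, 21.8])]
scene loupe_lens [(0.55, [357.4, 188.5, 15.8, 18.6])]
pred lens [357.67728892 190.53736561] dish [356.1596657  209.82169637]
top loupe [(0.55, [373.7, 225.3, 24.2, 71.7])]
top loupe_lens [(0.72, [372.6, 225.6, 31.8, 71.3]), (0.6, [437.6, 187.6, 30.8, 31.1])]
pred lens [372.03526033 199.36904443] dish [368.20823116 204.51248162]
{'scene': array([355.89292721, 201.23276769]), 'top': array([366.38861908, 208.11683009])}
```

View pics/over.png

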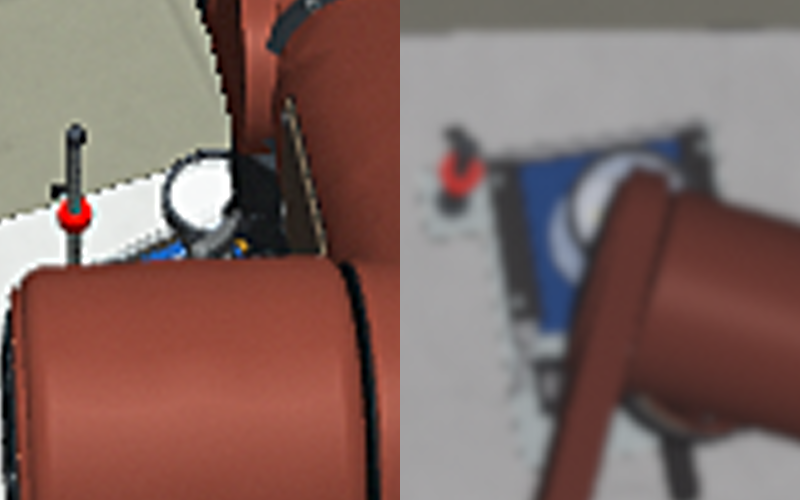

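```bash
python3 - <<'E'
from h import *
for X in (592,594.5,597):
    for c in CAL: print(X,c,{z:np.round(proj(c,[[X,6.3,z]])[0],1).tolist() for z in (4,110,115,190,194)})
ims={c:cv2.imread(f'pics/{c}0.png') for c in CAL}
def rows(c,u,v0,v1): print(c,u,[int(x) for x in ims[c][v0:v1,u].astype(int).mean(1)])
for c,u in(('scene',330),('scene',331),('top',337),('top',338),('top',339)): rows(c,u,170,222)
# predicted ring extents
for c in CAL:
    P=proj(c,cyl(577,-71,30,108.3,122.3)); print(c,'ring',P.min(0),P.max(0))
o=[]
for c,k in(('scene',5),('top',5)):
    im=cv2.imread(f'pics/{c}L.png'); b=cv2.resize(im,None,fx=5,fy=5,interpolation=cv2.INTER_CUBIC)
    for z in(108.3,122.3):
        a=np.linspace(0,2*np.pi,60); pts=proj(c,np.c_[577+30*np.cos(a),-71+30*np.sin(a),0*a+z])
        cv2.polylines(b,[np.round((pts+.5)*5-.5).astype(np.int32)],True,(0,255,0),1)
    e=proj(c,[[577,-71,115]])[0]*5; e=e.astype(int); o.append(b[e[1]-150:e[1]+150,e[0]-150:e[0]+150])
cv2.imwrite('pics/ring.png',cv2.resize(np.hstack(o),(800,400)))
# scene post crop
E
```

```text
592 scene {4: [330.2, 215.1], 110: [330.3, 195.2], 115: [330.3, 194.2], 190: [330.4, 178.5], 194: [330.4, 177.7]}
592 top {4: [336.1, 199.3], 110: [337.7, 193.5], 115: [337.8, 193.2], 190: [339.0, 188.5], 194: [339.1, 188.2]}
594.5 scene {4: [329.9, 214.5], 110: [330.0, 194.5], 115: [330.0, 193.5], 190: [330.0, 177.8], 194: [330.0, 177.0]}
594.5 top {4: [336.1, 198.2], 110: [337.7, 192.4], 115: [337.7, 192.1], 190: [339.0, 187.3], 194: [339.1, 187.1]}
597 scene {4: [329.6, 213.8], 110: [329.7, 193.8], 115: [329.7, 192.8], 190: [329.7, 177.1], 194: [329.7, 176.3]}
597 top {4: [336.1, 197.2], 110: [337.7, 191.3], 115: [337.7, 191.0], 190: [339.0, 186.2], 194: [339.0, 185.9]}
scene 330 [145, 145, 148, 148, 147, 154, 48, 81, 80, 31, 37, 64, 75, 64, 76, 79, 78, 66, 81, 69, 77, 66, 79, 52, 101, 86, 41, 36, 72, 54, 66, 53, 64, 65, 64, 66, 65, 51, 62, 64, 67, 71, 73, 77, 86, 8, 237, 233, 235, 124, 136, 225]
scene 331 [147, 145, 147, 148, 148, 154, 66, 88, 67, 29, 32, 67, 72, 68, 68, 43, 67, 59, 67, 61, 72, 79, 76, 82, 98, 88, 41, 29, 61, 47, 53, 26, 50, 38, 55, 53, 44, 52, 51, 51, 57, 65, 70
[... 232 characters left out ...]
56, 155, 155, 154, 155, 155, 156, 156, 156, 156, 155, 155, 154]
top 338 [155, 155, 156, 156, 156, 155, 155, 155, 156, 156, 156, 153, 140, 116, 89, 73, 67, 66, 63, 61, 58, 60, 67, 79, 88, 90, 83, 73, 69, 78, 98, 127, 146, 151, 146, 147, 153, 155, 156, 156, 156, 156, 155, 155, 154, 155, 156, 156, 156, 156, 156, 155]
top 339 [155, 155, 156, 155, 155, 155, 155, 155, 155, 156, 156, 155, 148, 133, 113, 91, 73, 66, 63, 61, 62, 68, 76, 85, 92, 96, 96, 94, 94, 102, 120, 139, 151, 150, 143, 143, 151, 155, 156, 156, 156, 156, 156, 155, 155, 155, 156, 156, 156, 155, 155, 155]
scene ring [347.09712293 180.43167318] [368.4119592  200.64810499]
top ring [358.61254387 185.72363098] [385.6488289 212.7781712]
```

View pics/ring.png

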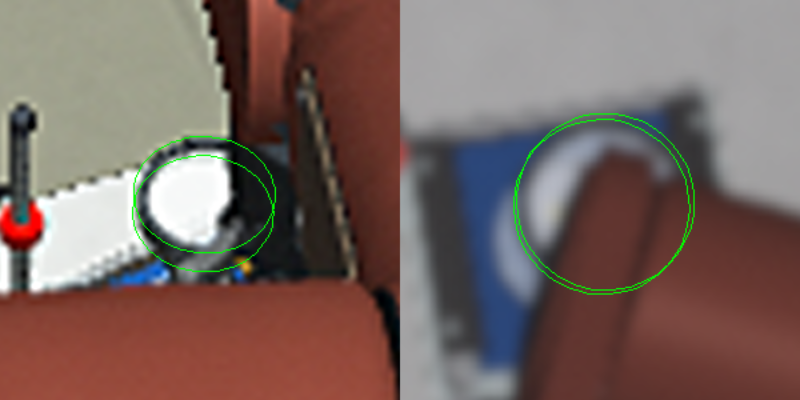

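```bash
python3 - <<'E'
from h import *
win={'scene':(318,180),'top':(325,180)}
def red(c):
    im=cv2.imread(f'pics/{c}0.png').astype(np.float32); r=im[...,2]-np.maximum(im[...,1],im[...,0]); u,v=win[c]
    r=np.clip(r[v:v+26,u:u+26],0,None); return r
R={c:red(c) for c in CAL}
def ren(c,p):
    m=np.zeros((480*8,640*8),np.uint8) if 0 else np.zeros((26*8,26*8),np.uint8); u,v=win[c]
    for P,col in((cyl(p[0],p[1],10,p[2]-5,p[2]+5),255),(cyl(p[0],p[1],4,p[2]+5,194),0)):
        cv2.fillConvexPoly(m,cv2.convexHull(np.round((proj(c,P)-[u,v]+.5)*8-.5).astype(np.int32)),col)
    return cv2.resize(m,(26,26),interpolation=cv2.INTER_AREA)/255.
def cost(p,cams,full=False):
    e=0
    for c in cams:
        m=cv2.GaussianBlur(ren(c,p).astype(np.float32),(0,0),1.3 if c=='top' else .6); r=cv2.GaussianBlur(R[c],(0,0),.3)
        a=(m*r).sum()/(m*m).sum(); e+=((r-a*m)**2).sum()/(r**2).sum()
    return e
for cams in(['scene','top'],):
    s=np.array([593,6.3,113.]); r=minimize(cost,s,(cams,),method='Nelder-Mead',options=dict(initial_simplex=[s,s+[4,0,0],s+[0,4,0],s+[0,0,8]])); print(cams,r.x,r.fun)
for X in(593,594.4,596):
    for cams in(['scene'],['top'],['scene','top']):
        f=lambda p:cost([X,p[0],p[1]],cams); r=minimize(f,[6,113.],method='Nelder-Mead',options=dict(initial_simplex=[[6,113],[9,113],[6,120]])); print(X,cams,r.x,r.fun)
E
```

```text
['scene', 'top'] [595.19557738   5.5455295  115.61685805] 0.23390434682369232
593 ['scene'] [  6.36463881 118.68268847] 0.17851175367832184
593 ['top'] [  6.47888947 131.99966049] 0.05893806740641594
593 ['scene', 'top'] [  6.35742188 119.15917969] 0.29800915718078613
594.4 ['scene'] [  5.81396484 116.18725586] 0.1799730360507965
594.4 ['top'] [  6.18013    122.60518646] 0.05365538224577904
594.4 ['scene', 'top'] [  5.85112381 117.02889061] 0.24322372674942017
596 ['scene'] [  5.24229312 114.35887039] 0.17647871375083923
596 ['top'] [  5.7456826  108.91689879] 0.050506073981523514
596 ['scene', 'top'] [  5.60314465 114.1555438 ] 0.24155551195144653
```

```bash
python3 - <<'E'
from h import *
L(np.array([501+2.5,-83.4+.7]),108.5,9.3,speed=15); wait(1.0); st('final')
print(sign_off())
E
```

```text
final t34.5 tcp [503.5 -82.7 108.5] rot [180.    0.    9.3] F [ 0.2  0.2 -1.1] M [ 0.02  0.02 -0.02] w12.6 gf51.6
the job is handed in; nothing more can be done
None
```

I slid the tray home against the rear stop and let go of it with the dish still in it. The loupe is held level over the dish at about 115 mm, my estimate of the collar's height. I handed the job in at about 35 s, and no verdict came back.

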